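# Test a return spring under load and sort it

## Robot

A 7-joint arm with a two-finger parallel gripper is mounted at the origin on a cart in front of the work surface, level with it; the furniture and walls round the work are solid. World frame = base frame: x ahead of the robot, y to its left, z up, the work surface at z = 0. Lengths are in m, angles in rad, forces in N, time in s.
With the tool pointing down it reaches from about 0.425 to 0.925 m from the base axis. Payload 6.8 kg.
Tool frame: the origin (TCP) lies at the very end of the fingers, on their centre line; the grasp point (between the pads) lies 19 mm behind it; z points along the fingers, y is the line along which they close (so a half turn about z gives the same grasp; the last joint's range is limited). The gripper opens to 85 mm and grips with 20 to 120 N. Pads are 22 mm wide; open, the fingers measure 114 mm over their backs; the gripper's body (76 mm by 85 mm) begins 54 mm behind the grasp point. The pads swing forward as they close: fully open they stand 13 mm farther back than shut.
Start: joints at [1.06, 0.477, 0.022, 1.555, -0.011, 1.109, -0.083], TCP at [0.265, -0.621, 0.231] pointing down, gripper open.
Joint ranges: [-2.96, 2.96], [-0.34, 2.1], [-1.41, 1.46], [0.24, 2.44], [-1.37, 4.51], [0.17, 1.92], [-2.96, 2.96]. Speed limits (rad/s): [2.39, 2.39, 3.14, 3.14, 3.14, 3.14, 3.14].

## Interface

Orientations are given as a rotation vector (axis times angle).
In Python, from bench import r gives the robot as it stands.
- The arm moves only by the shell command python3 -m jog 'ROWS' [FORCE]. ROWS is JSON, a list of rows, each an object of numbers: "fingers": the finger opening in m, from 0 to 0.0854; "x", "y", "z": the shift along the tool's x, y, z in m; "rx", "ry", "rz": the turn, a rotation vector about the tool's x, y, z in degrees. In form: [{"fingers": .., "x": .., "y": .., "z": .., "rx": .., "ry": .., "rz": ..}, ...]. A call has 1 to 8 rows; each row shifts and turns the commanded pose from where the row before left it, along the tool's axes as they then stand; what a row does not reach is not made up. A row lasts 1/8 s, in which the tool goes at most 62.5 mm and 10.7 degrees, less where a joint would pass 70% of its speed; a pose out of reach is approached as far as the arm can. A call is refused whole if a number of a shift passes 0.0625 or a number of a turn 10.7, either way. A call with a gripper value outside its range is refused whole. The fingers move at their own pace and stop on an object; FORCE is the grip in N (left out, the last holds). Time passes only in rows, so rows that do not move let the fingers close. It gives the time, the measured TCP pose, the force, the opening and the grip force at its end, in the units of the state.
- r.get_obs(): the state, without advancing time (a new reading comes with each control period).
- r.grab_frame(name): name is "scene" or "top" or "wrist"; returns (picture, depth): 480x640x3 uint8, red, green, blue; 480x640 float32, m along the optical axis (not along the pixel's ray), 0 where there is no reading.
- r.get_calibration(name): a dict with "mtx" (3x3 intrinsics, pixels), "extrinsics" (4x4, takes a point from camera to world coordinates). Camera axes: x right, y down, z forward; pixel columns grow to the right and rows downward; lengths in m; the calibration is good to about 2 mm. A picture is of the moment at which its call begins: read the wrist's pose just before it. get_calibration takes no time and is no camera call; for the wrist camera it gives the pose at the moment of the call.
- r.hand_in(): hands the job in; it is judged then, once.
Trained networks look in the newest picture that a camera, given by its name, has taken for a name from the list of things; names that differ only in an ending like _2 or _b are one class to them, and where a whole thing is asked for, a point or a joint stands for the part that bears it (a point fixed in the world has none). Each returns a list of dicts, best first, with "score" (0 to 1); they miss things now and then, are a little off and sometimes report something else, mostly with a low value. They report only what shows in the picture. A call takes as long as a camera call. They do not tell look-alikes from the thing itself.
- r.search_frame(target, camera): "xyz" ([x, y, z] in m, in world coordinates, good to about 4 mm: the middle of the surface that is visible of it).
- r.landmark_of(target, camera): "xyz" ([x, y, z] in m, in world coordinates, good to about 4 mm: a listed point, or the origin of a listed thing).
The state is a dict: "clock": time; "joints": joint angles; "qvel": joint speeds; "tau": joint torques, N m; "tcp_pos": TCP position; "orientation": TCP orientation; "contact_force": force on the tool from outside, world axes, zero at the start; "moment": the same for the moment, N m; "grip_width": finger opening in m; "gripper_force": force on a finger pad.
Only numpy, scipy, OpenCV 4.12 (cv2) and the standard library are available. Lean on these libraries where they do the work, as an engineer would, in place of code of your own. Each camera call takes 0.05 s, during which the arm holds its last target. There are 200 camera calls.

## Task

Test the return spring that stands on the board's left place: stand it on the spigot of the spring tester and press its cap straight down to a load of about 15 N for about a second, never over 20 N; the tester's pointer stays at the lowest level reached. Then stand that spring upright in the square tray if the pointer stopped higher than the reference mark beside it, or in the round dish if it stopped lower (level within a hair: either). Do not lean on the tester with the gripper, and leave the other spring and the other things where they are.

Things in the scene. Friction and masses are not known exactly. Their poses are not given: they have to be found in the camera images.
- spring_a: One of two look-alike loose springs, 0.14 kg: dark foot ring (30 mm across, 18 mm bore, 12 mm tall), coil, and a knurled steel cap, 36 mm across, 18 mm tall, that cannot tilt or come off; grip it there. Origin: centre of the foot's underside. Unloaded, the cap's top is 59 to 69 mm above the origin (sag differs). Rate unknown, 0.7 to 2 N/mm; the cap can sink 30 mm.
- spring_b: The other of the two springs, same looks and sizes, with its own rate and sag. Which of the two stands on the left place differs each time. Origin: centre of the foot's underside.
- board: Fixed flat black board, 60 x 150 mm, 8 mm thick, with two ringed places 85 mm apart along its y axis for the springs. Origin: centre of its underside on the bench.
- left_place (a point): Centre of the board's left place (the +y end, nearest the tester), on its top face, 8 mm above the bench: the spring to test stands here.
- right_place (a point): Centre of the board's right place, on its top face: the other spring stands here and stays.
- tester: Fixed spring tester: grey block 160 x 100 mm, 34 mm high, a spigot on top and behind it an aluminium column 22 x 64 mm, 158 mm high. Origin: on the bench under the spigot's axis; x points from spigot to column, whose face is 86 mm from the axis. A 6 mm feeler pin stands up through the spigot, 46 mm above the block; the cap's underside pushes it down (1 N friction) and it stays down.
- tester_seat (a point): The spring's seat: centre of the spigot's foot, on the top face of the block, 34 mm above the bench. The spigot is 12 mm in diameter and 12 mm high with a tapered top; the spring's foot ring goes over it, and over the feeler pin, with 3 mm play all round and rests on the block. Gripped off-centre it binds on the spigot, so press it standing free.
- pointer_tip (a point): Tip of the tester's pointer, a small dark steel finger on the left half (tester's +y) of the column's white front face. It starts 138 mm above the bench, moves down 1.5 mm for each 1 mm the feeler pin is pushed down, and stays at the lowest level reached.
- mark_tip (a point): Tip of the reference mark, a dark steel finger with a brass clamp screw on the right half of the column's face, fixed at a different height each time (101 to 133 mm above the bench). Compare its height with the pointer's tip.
- square_tray: Fixed square grey plastic tray for good springs, 130 x 130 mm outside, walls 5 mm thick and 25 mm high, floor 5 mm thick. Origin: centre of its underside on the bench.
- round_dish: Fixed round aluminium dish for weak springs, 134 mm across the rim, wall 4 mm thick and 25 mm high, floor 5 mm thick. Origin: centre of its underside on the bench.
- bur_jar: Bystander: small glass jar of burs, 45 x 42 x 40 mm. Origin: centre of its underside.
- wax_puck: Bystander: round pot of pink wax, 51 mm across, 21 mm high. Origin: centre of its underside.
- paste_tube: Bystander: white paste tube lying flat, 29 x 92 x 17 mm. Origin: centre of its underside.
- plaster_cone: Bystander: small plaster cone, 26 mm across, 22 mm high. Origin: centre of its underside.
Mind the look-alikes: they are no part of the job. Leave any green, pink or red look-alike of the spring_b alone.

How it is judged:
By the outcome, as a careful person would: the job done as asked, in the order asked, and still so for the second after the job is handed in, with the robot touching nothing.
It also fails if it takes over 58 s, if anything falls off the work surface, if the arm or the gripper's body presses on something with over 40 N, if the wrist force passes 120 N, or if a joint passes its speed limit or range.

## Working session

There is one attempt and no reset: what is moved stays moved. The work goes in short steps, Python scripts to look and compute and a shell command to move; the robot and the scene stay as the last step left them, time stands still between calls to the robot, and variables do not carry over. Pictures are saved under pics/ and viewed, at most 10 in all, crops included, and the job is handed in when it is done.

```bash
mkdir -p pics
cat > h.py <<'E'
import numpy as np,cv2
from bench import r
def snap(cam,name,crop=None,scale=1):
    im,d=r.grab_frame(cam); o=im[:,:,::-1]
    if crop: x0,y0,x1,y1=crop; o=o[y0:y1,x0:x1]
    if scale!=1: o=cv2.resize(o,None,fx=scale,fy=scale,interpolation=cv2.INTER_CUBIC)
    cv2.imwrite('pics/'+name+'.png',o); return im,d
def px2w(cam,u,v,d):
    c=r.get_calibration(cam);K=c['mtx'];T=np.array(c['extrinsics'])
    p=np.linalg.inv(K)@[u,v,1]*d
    return T[:3,:3]@p+T[:3,3]
def w2px(cam,p):
    c=r.get_calibration(cam);K=np.array(c['mtx']);T=np.linalg.inv(np.array(c['extrinsics']))
    q=K@(T[:3,:3]@np.array(p)+T[:3,3]); return (q[:2]/q[2]).round(1)
E
python3 - <<'E'
from h import *
np.set_printoptions(precision=4,suppress=True)
o=r.get_obs();print({k:np.round(o[k],3) for k in o})
im,d=snap('top','top1');np.save('top_d.npy',d);
names=['left_place','right_place','spring_a','tester_seat','tester','pointer_tip','mark_tip','square_tray','round_dish','board','bur_jar','wax_puck','paste_tube','plaster_cone']
for n in names:
    for x in r.landmark_of(n,'top')[:4]: print(n,np.round(x['xyz'],4),round(x['score'],2),w2px('top',x['xyz']))
snap('scene','scene1')
for n in ['left_place','right_place','tester_seat','pointer_tip','mark_tip','spring_a']:
    for x in r.landmark_of(n,'scene')[:4]: print('S',n,np.round(x['xyz'],4),round(x['score'],2),w2px('scene',x['xyz']))
E
```

```text
{'clock': np.float64(0.0), 'joints': array([ 1.06 ,  0.478,  0.022,  1.556, -0.011,  1.109, -0.083]), 'qvel': array([-0.002, -0.   , -0.001,  0.002, -0.001,  0.001,  0.001]), 'tau': array([ -0.   , -59.645,   1.607, -28.119,   0.012,   0.009,   0.   ]), 'tcp_pos': array([ 0.264, -0.62 ,  0.23 ]), 'orientation': array([-3.076, -0.628,  0.001]), 'contact_force': array([ 0.442, -0.349, -0.267]), 'moment': array([-0.013,  0.023,  0.006]), 'gripper_force': np.float64(0.0), 'grip_width': np.float64(0.085)}
left_place [ 0.4597 -0.1075  0.0119] 0.81 [350.6 261.8]
right_place [ 0.4747 -0.194   0.0055] 0.9 [385.3 257.1]
spring_a [ 0.4646 -0.1124  0.006 ] 0.77 [352.4 260.3]
spring_a [ 0.4732 -0.1932  0.0089] 0.75 [385.1 257.5]
spring_a [ 0.3724 -0.1124 -0.001 ] 0.71 [351.8 297.8]
spring_a [ 0.4856 -0.0147  0.0016] 0.6 [313.2 251.3]
tester_seat [0.5597 0.1148 0.0304] 0.81 [261.4 218.4]
tester [ 0.5599  0.1093 -0.0001] 0.65 [264.5 221. ]
pointer_tip [0.6395 0.1248 0.1436] 0.35 [254.5 173.7]
pointer_tip [ 0.4708 -0.1923  0.0088] 0.17 [384.7 258.4]
mark_tip [ 0.6149 -0.067   0.0028] 0.62 [335.1 201
[... 460 characters left out ...]
5 -0.0009] 0.54 [335.2 200.9]
plaster_cone [0.641  0.1295 0.11  ] 0.53 [253.8 177.2]
S left_place [0.387  0.1679 0.0044] 0.7 [337.6 348.5]
S left_place [ 0.4638 -0.1101  0.0096] 0.56 [361.8 243.3]
S left_place [ 0.6213 -0.063   0.0001] 0.41 [289.8 236.6]
S right_place [ 0.4754 -0.1923  0.0076] 0.59 [372.  220.6]
S tester_seat [0.5597 0.1126 0.0372] 0.77 [273.  286.1]
S pointer_tip [0.6409 0.1264 0.1394] 0.45 [230.3 240.5]
S mark_tip [0.6365 0.1244 0.1103] 0.55 [234.2 251.4]
S spring_a [ 0.4644 -0.1089  0.0108] 0.91 [361.4 243.2]
S spring_a [ 0.4698 -0.1932  0.0022] 0.78 [374.2 222.8]
S spring_a [ 0.3725 -0.1131  0.0002] 0.78 [400. 259.]
S spring_a [ 0.3728 -0.1794  0.0034] 0.74 [411.  239.5]
```

View pics/top1.png

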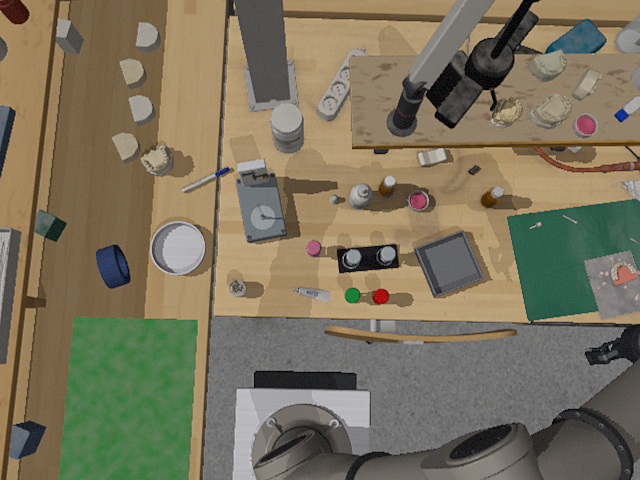

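View pics/scene1.png

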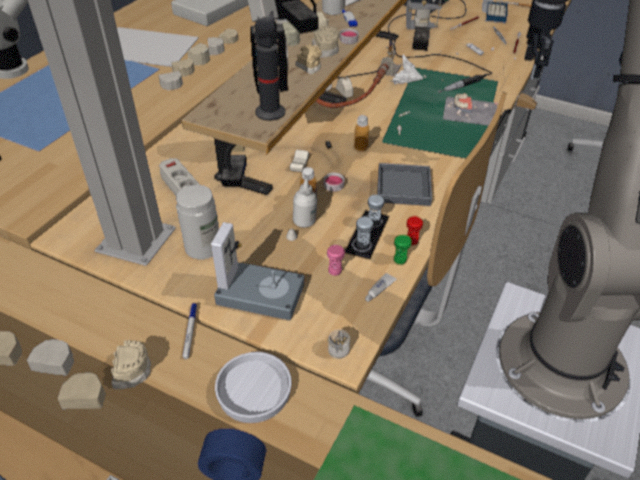

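The board is at top px (368,258). The candidates are the two steel-capped springs at (353,257) and (386,255). The pink (313,247), green (352,296) and red (381,297) ones are look-alikes. The target is the steel one at the board's +y end, nearest the tester, at (353,257). I'll confirm it with an enlarged crop.

Run:
```python
from h import *
from scipy.spatial.transform import Rotation as Rn
np.set_printoptions(precision=4,suppress=True)
im,d=snap('top','crop1',(220,150,430,310),3.6)
K=np.array(r.get_calibration('top')['mtx']);T=np.array(r.get_calibration('top')['extrinsics'])
v,u=np.mgrid[0:480,0:640]; P=np.stack([(u-K[0,2])/K[0,0]*d,(v-K[1,2])/K[1,1]*d,d],-1)@T[:3,:3].T+T[:3,3]
def reg(u0,v0,u1,v1,zl,zh):
    q=P[v0:v1,u0:u1].reshape(-1,3); q=q[(q[:,2]>zl)&(q[:,2]<zh)]; return q
for b in [(335,240,369,275),(369,240,403,275)]:
    q=reg(*b,.055,.085); print('cap',len(q),q.mean(0),q[:,2].max(),np.median(q[:,2]))
q=reg(225,150,300,260,.03,.038);
if len(q): rr=cv2.minAreaRect((q[:,:2]*1000).astype(np.float32));print('block',rr)
q=reg(225,130,300,260,.15,.165); print('coltop',len(q),q.mean(0) if len(q) else '')
q=reg(320,318,520,350,-.5,.6); print('chair',np.percentile(q[:,2],[50,90,99,100]))
o=r.get_obs();R=Rn.from_rotvec(o['orientation']).as_matrix();print(R)
print(R.T@(np.array([.45,-.135,.30])-o['tcp_pos']))
```

```text
cap 190 [ 0.4624 -0.1107  0.075 ] 0.08356791404282715 0.07540479404938238
cap 186 [ 0.4717 -0.1925  0.0732] 0.08146028961548857 0.07305292175484412
block ((620.048828125, 116.34392547607422), (132.14332580566406, 237.81813049316406), 88.4900131225586)
coltop 297 [0.6581 0.1276 0.1578]
chair [0.1416 0.2962 0.2995 0.3019]
[[ 0.92   0.392  0.   ]
 [ 0.392 -0.92  -0.   ]
 [ 0.     0.    -1.   ]]
[ 0.361  -0.3744 -0.0687]
```

View pics/crop1.png

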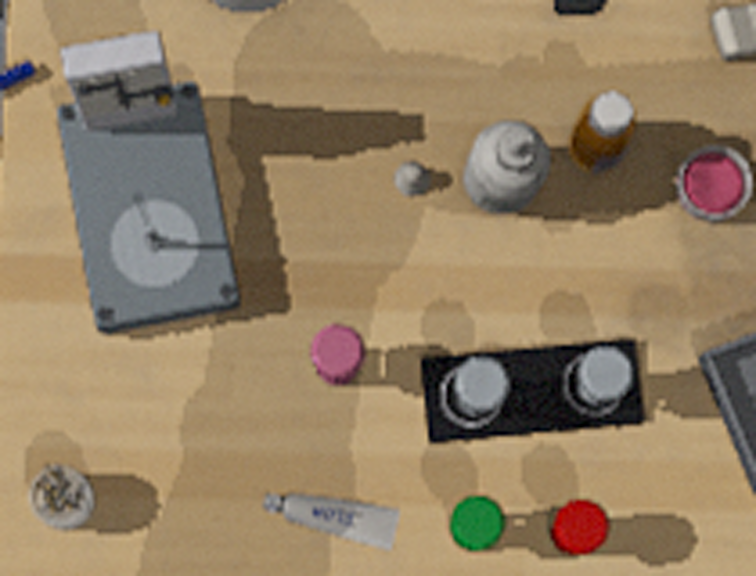

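The crop confirms it: the steel cap at crop (475,388) is on the board's left place. The chair back rises to 0.30 m near the bench edge, so I go forward first and then sideways.

```bash
python3 -m jog '[{"x":0.055,"y":0.024,"z":-0.015},{"x":0.055,"y":0.024,"z":-0.015},{"x":0.055,"y":0.024,"z":-0.015},{"x":0.0235,"y":-0.055},{"x":0.0235,"y":-0.055},{"x":0.0235,"y":-0.055},{"x":0.0235,"y":-0.055},{"x":0.0235,"y":-0.055}]'; python3 -m jog '[{"x":0.0235,"y":-0.055},{"x":0.0235,"y":-0.055},{"x":0.0235,"y":-0.055,"fingers":0.06},{"rz":8},{"rz":8},{}]'
cat > w.py <<'E'
from h import *
import sys
from scipy.spatial.transform import Rotation as Rn
np.set_printoptions(precision=4,suppress=True)
def state():
    o=r.get_obs();R=Rn.from_rotvec(o['orientation']).as_matrix()
    print('clock',round(float(o['clock']),2),'tcp',o['tcp_pos'],'yawY',np.degrees(np.arctan2(R[1,1],R[0,1])).round(1),'zax',R[:,2],'F',o['contact_force'],'w',round(float(o['grip_width']),4));return o,R
def cloud(cam,d):
    c=r.get_calibration(cam);K=np.array(c['mtx']);T=np.array(c['extrinsics'])
    v,u=np.mgrid[0:480,0:640]; return np.stack([(u-K[0,2])/K[0,0]*d,(v-K[1,2])/K[1,1]*d,d],-1)@T[:3,:3].T+T[:3,3]
E
python3 - <<'E'
from w import *
o,R=state()
im,d=snap('wrist','w1');P=cloud('wrist',d)
q=P.reshape(-1,3)[d.ravel()>0]
for c in [(.4624,-.1107),(.4717,-.1925)]:
    m=(np.hypot(q[:,0]-c[0],q[:,1]-c[1])<.035)&(q[:,2]>.05)&(q[:,2]<.09)
    k=q[m]; 
    if not len(k): print('none');continue
    zt=np.percentile(k[:,2],90);k=k[k[:,2]>zt-.004];(x,y),rad=cv2.minEnclosingCircle((k[:,:2]*1000).astype(np.float32));print(len(k),k.mean(0),'top',zt,'circ',x,y,rad)
E
```

```text
clock 1.15 tcp [ 0.2646 -0.621   0.2313] yawY -66.9 zax [ 0. -0. -1.] F [-0.7429 -0.5029  0.5371] w 0.0855
none
nonevalidation failed for argument at $[0]...
validation failed for argument at $[0]...
```

View pics/w1.png

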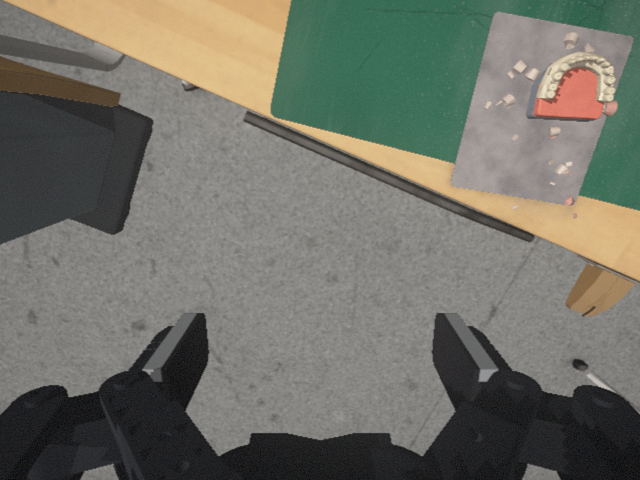

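The arm hasn't moved: the picture shows only floor and the bench edge. The rows apparently need every key.

```bash
python3 -m jog '[{"fingers":0.06,"x":0.055,"y":0.024,"z":-0.015,"rx":0,"ry":0,"rz":0},{"fingers":0.06,"x":0.055,"y":0.024,"z":-0.015,"rx":0,"ry":0,"rz":0},{"fingers":0.06,"x":0.055,"y":0.024,"z":-0.015,"rx":0,"ry":0,"rz":0},{"fingers":0.06,"x":0.0235,"y":-0.055,"z":0,"rx":0,"ry":0,"rz":0},{"fingers":0.06,"x":0.0235,"y":-0.055,"z":0,"rx":0,"ry":0,"rz":0},{"fingers":0.06,"x":0.0235,"y":-0.055,"z":0,"rx":0,"ry":0,"rz":0},{"fingers":0.06,"x":0.0235,"y":-0.055,"z":0,"rx":0,"ry":0,"rz":0},{"fingers":0.06,"x":0.0235,"y":-0.055,"z":0,"rx":0,"ry":0,"rz":0}]'
```

```text
clock: 2.2
tcp_pos: [0.4449, -0.3215, 0.2765]
orientation: [3.078, 0.629, 0.001]
contact_force: [1.0, 0.2, 0.1]
grip_width: 0.0599
gripper_force: 0.0
```

```bash
python3 -m jog '[{"fingers":0.06,"x":0.0235,"y":-0.055,"z":0,"rx":0,"ry":0,"rz":0},{"fingers":0.06,"x":0.0235,"y":-0.055,"z":0,"rx":0,"ry":0,"rz":0},{"fingers":0.06,"x":0.0235,"y":-0.055,"z":0,"rx":0,"ry":0,"rz":0},{"fingers":0.06,"x":0,"y":0,"z":0,"rx":0,"ry":0,"rz":8},{"fingers":0.06,"x":0,"y":0,"z":0,"rx":0,"ry":0,"rz":8},{"fingers":0.06,"x":0,"y":0,"z":0,"rx":0,"ry":0,"rz":0}]'
python3 - <<'E'
from w import *
o,R=state()
im,d=snap('wrist','w2');P=cloud('wrist',d)
q=P.reshape(-1,3)[d.ravel()>0]
for c in [(.4624,-.1107),(.4717,-.1925)]:
    m=(np.hypot(q[:,0]-c[0],q[:,1]-c[1])<.035)&(q[:,2]>.05)&(q[:,2]<.09)
    k=q[m]; 
    if not len(k): print('none');continue
    zt=np.percentile(k[:,2],90);k=k[k[:,2]>zt-.004];(x,y),rad=cv2.minEnclosingCircle((k[:,:2]*1000).astype(np.float32));print(len(k),k.mean(0),'top',zt,'circ',x,y,rad)
    g=k.mean(0); g[:2]=[x/1e3,y/1e3]
    print('delta tool to cap centre',R.T@(g-o['tcp_pos']))
E
```

```text
clock: 2.95
tcp_pos: [0.4451, -0.144, 0.2765]
orientation: [3.135, 0.196, 0.0]
contact_force: [-0.4, 0.2, -0.5]
grip_width: 0.0599
gripper_force: 0.0
clock 2.95 tcp [ 0.4451 -0.144   0.2765] yawY -82.8 zax [ 0.0003 -0.0002 -1.    ] F [-0.3571  0.1878 -0.5469] w 0.0599
1201 [ 0.4628 -0.1103  0.0751] top 0.07622967122092342 circ 462.6510314941406 -110.10566711425781 18.065839767456055
delta tool to cap centre [ 0.0216 -0.0315  0.2014]
1179 [ 0.4719 -0.1918  0.0733] top 0.07447414270446107 circ 471.645263671875 -191.92401123046875 17.911880493164062
delta tool to cap centre [0.0203 0.0508 0.2032]
```

View pics/w2.png

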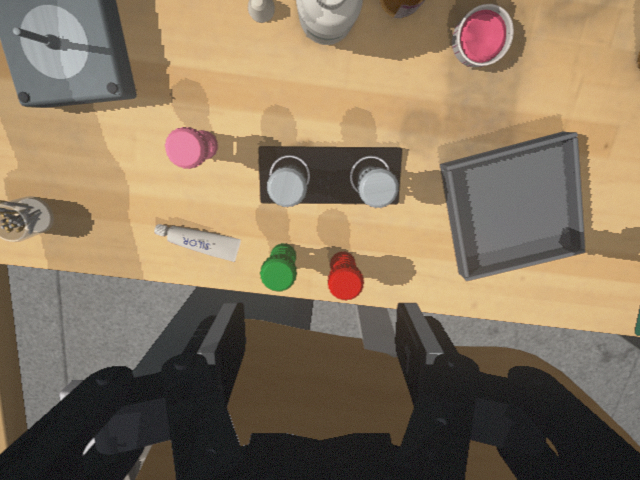

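The wrist view shows the left steel cap at (287,185) and the other at (378,185). The tray is on the right and free. The cap radius measures 18 mm and its height 75 mm, both consistent with the sizes given.

```bash
python3 -m jog '[{"fingers":0.06,"x":0.0216,"y":-0.0315,"z":0.0315,"rx":0,"ry":0,"rz":0},{"fingers":0.06,"x":0,"y":0,"z":0.055,"rx":0,"ry":0,"rz":0},{"fingers":0.06,"x":0,"y":0,"z":0.055,"rx":0,"ry":0,"rz":0},{"fingers":0.06,"x":0,"y":0,"z":0.05,"rx":0,"ry":0,"rz":0},{"fingers":0.06,"x":0,"y":0,"z":0.03,"rx":0,"ry":0,"rz":0},{"fingers":0.06,"x":0,"y":0,"z":0.01,"rx":0,"ry":0,"rz":0},{"fingers":0.06,"x":0,"y":0,"z":0,"rx":0,"ry":0,"rz":0}]'; python3 -m jog '[{"fingers":0.03,"x":0,"y":0,"z":0,"rx":0,"ry":0,"rz":0},{"fingers":0.03,"x":0,"y":0,"z":0,"rx":0,"ry":0,"rz":0},{"fingers":0.03,"x":0,"y":0,"z":0,"rx":0,"ry":0,"rz":0},{"fingers":0.03,"x":0,"y":0,"z":0,"rx":0,"ry":0,"rz":0}]' 35
```

```text
clock: 3.88
tcp_pos: [0.4629, -0.1103, 0.0449]
orientation: [-3.135, -0.195, 0.0]
contact_force: [-1.0, 0.3, 0.2]
grip_width: 0.0603
gripper_force: 0.0
clock: 4.38
tcp_pos: [0.4634, -0.1105, 0.0454]
orientation: [3.135, 0.194, 0.003]
contact_force: [0.4, -1.0, 1.8]
grip_width: 0.0347
gripper_force: 34.8
```

```bash
python3 -m jog '[{"fingers":0.03,"x":0,"y":0,"z":-0.03,"rx":0,"ry":0,"rz":0},{"fingers":0.03,"x":0,"y":0,"z":-0.055,"rx":0,"ry":0,"rz":0},{"fingers":0.03,"x":0,"y":0,"z":-0.055,"rx":0,"ry":0,"rz":0},{"fingers":0.03,"x":0,"y":0,"z":-0.055,"rx":0,"ry":0,"rz":0},{"fingers":0.03,"x":0.0085,"y":-0.0545,"z":0,"rx":0,"ry":0,"rz":0},{"fingers":0.03,"x":0.0085,"y":-0.0545,"z":0,"rx":0,"ry":0,"rz":0},{"fingers":0.03,"x":0.0085,"y":-0.0545,"z":0,"rx":0,"ry":0,"rz":0},{"fingers":0.03,"x":0.0085,"y":-0.0545,"z":0,"rx":0,"ry":0,"rz":0}]'; python3 -m jog '[{"fingers":0.03,"x":0,"y":0,"z":0,"rx":0,"ry":0,"rz":0},{"fingers":0.03,"x":0,"y":0,"z":0,"rx":0,"ry":0,"rz":0}]'
python3 - <<'E'
from w import *
o,R=state()
im,d=snap('wrist','w3');np.save('w3d.npy',d);P=cloud('wrist',d);np.save('w3P.npy',P)
for n in ['tester_seat','pointer_tip','mark_tip']:
    for x in r.landmark_of(n,'wrist')[:2]: print(n,np.round(x['xyz'],4),round(x['score'],2),w2px('wrist',x['xyz']))
m=((np.abs(P[:,:,2]-.034)<.004)&(d>0)).astype(np.uint8)
n,l,st,_=cv2.connectedComponentsWithStats(m);i=1+st[1:,4].argmax();q=P[l==i]
print(len(q),cv2.minAreaRect((q[:,:2]*1000).astype(np.float32)),q[:,2].mean())
E
```

```text
clock: 5.38
tcp_pos: [0.4687, 0.1119, 0.2395]
orientation: [3.135, 0.194, -0.001]
contact_force: [0.6, -0.1, -2.1]
grip_width: 0.0347
gripper_force: 37.5
clock: 5.62
tcp_pos: [0.4689, 0.1098, 0.2392]
orientation: [3.135, 0.194, -0.002]
contact_force: [-0.4, -0.2, -1.9]
grip_width: 0.0342
gripper_force: 37.5
clock 5.62 tcp [0.4689 0.1098 0.2392] yawY -82.9 zax [-0.0015 -0.0008 -1.    ] F [-0.4435 -0.1621 -1.8624] w 0.0342
tester_seat [0.5586 0.1123 0.0323] 0.57 [329.8 106.8]
tester_seat [ 0.5586  0.1072 -0.0004] 0.45 [334.4 108.9]
19352 ((576.3394775390625, 114.93294525146484), (134.0856475830078, 99.82044219970703), 12.462531089782715) 0.03372735663143624
```

View pics/w3.png

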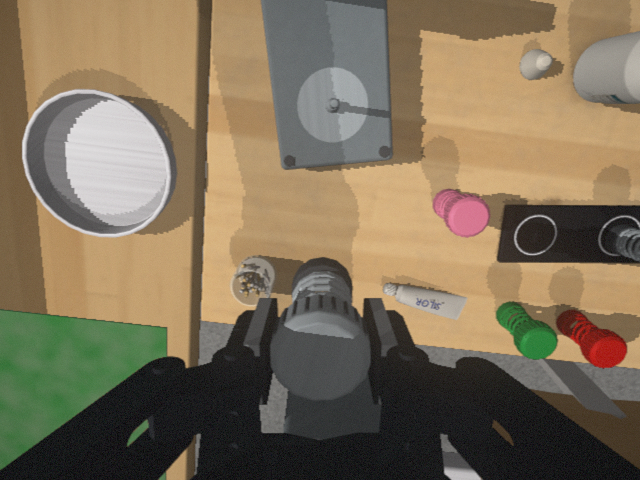

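The wrist view shows the spring held upright, the tester's disc centred near (333,105) and the dish on the left. I'll refine the seat position from the bright disc.

Run:
```python
from w import *
o,R=state()
im=cv2.imread('pics/w3.png');g=cv2.cvtColor(im,cv2.COLOR_BGR2GRAY);P=np.load('w3P.npy')
c=r.get_calibration('wrist');K=np.array(c['mtx']);T=np.array(c['extrinsics'])
print(g[105,310],g[105,280],g[80,340],g[130,340])
m=np.zeros_like(g);m[60:150,290:376]=(g[60:150,290:376]>(int(g[105,310])+int(g[105,280]))/2)
n,l,st,_=cv2.connectedComponentsWithStats(m);i=1+st[1:,4].argmax();v,u=np.where(l==i)
print(st[i])
ray=np.stack([(u-K[0,2])/K[0,0],(v-K[1,2])/K[1,1],np.ones(len(u))],-1)@T[:3,:3].T
p=T[:3,3]+ray*((.034-T[2,3])/ray[:,2])[:,None]
h=cv2.convexHull((p[:,:2]*1000).astype(np.float32));print(cv2.minEnclosingCircle(h),cv2.fitEllipse(h))
# spigot/pin points from depth
for lo,hi in[(.040,.048),(.05,.085)]:
    q=P[60:150,290:376].reshape(-1,3);q=q[(q[:,2]>lo)&(q[:,2]<hi)];print(len(q),q.mean(0) if len(q) else '', np.ptp(q,0) if len(q) else '')
# block yaw from side edges
B=P[0:170,240:410].reshape(-1,3);b=B[np.abs(B[:,2]-.034)<.003]
xs=np.arange(.52,.60,.005);L=[];Rr=[]
for x in xs:
    s=b[np.abs(b[:,0]-x)<.002];L.append(s[:,1].max());Rr.append(s[:,1].min())
print('yaw',np.degrees(np.arctan([np.polyfit(xs,L,1)[0],np.polyfit(xs,Rr,1)[0]])))
```

```text
clock 5.83 tcp [0.4695 0.1089 0.2396] yawY -83.1 zax [-0.0004 -0.0006 -1.    ] F [-0.3155 -0.0376 -2.0937] w 0.0348
147 113 167 165
[ 297   67   72   75 3864]
((560.3741455078125, 110.35722351074219), 30.249881744384766) ((560.4012451171875, 110.32180786132812), (59.78955078125, 60.248043060302734), 8.7304048538208)
81 [0.5581 0.1119 0.0428] [0.0111 0.0109 0.0065]
70 [0.5592 0.1114 0.0762] [0.0057 0.0057 0.0315]
yaw [12.7281 11.2363]
```

```bash
python3 -m jog '[{"fingers":0.03,"x":0.045,"y":0.0045,"z":0.0,"rx":0,"ry":0,"rz":0},{"fingers":0.03,"x":0.045,"y":0.0045,"z":0,"rx":0,"ry":0,"rz":0},{"fingers":0.03,"x":0,"y":0,"z":0.055,"rx":0,"ry":0,"rz":0},{"fingers":0.03,"x":0,"y":0,"z":0.045,"rx":0,"ry":0,"rz":0},{"fingers":0.03,"x":0,"y":0,"z":0,"rx":0,"ry":0,"rz":0},{"fingers":0.03,"x":0,"y":0,"z":0,"rx":0,"ry":0,"rz":0}]'
python3 - <<'E'
from w import *
S=np.array([.5595,.1112])
A=[]
for k in range(4):
    o,R=state();A.append(o['tcp_pos']);im,d=snap('wrist','w4')
print(np.mean(A,0), R.T@np.array([*(S-np.mean(A,0)[:2]),0]))
P=cloud('wrist',d);t=np.mean(A,0)
# cap top points
q=P.reshape(-1,3)[d.ravel()>0];m=(np.hypot(q[:,0]-t[0],q[:,1]-t[1])<.025)&(q[:,2]>t[2]+.015)&(q[:,2]<t[2]+.045)
k=q[m];print(len(k),np.percentile(k[:,2],[5,50,95]))
m=(np.hypot(q[:,0]-.5595,q[:,1]-.1112)<.04)&(q[:,2]>.04)&(q[:,2]<.09);print('pin?',m.sum(),q[m].mean(0) if m.sum() else '')
E
```

```text
clock: 6.58
tcp_pos: [0.5611, 0.1124, 0.1414]
orientation: [-3.135, -0.193, -0.003]
contact_force: [0.7, 0.6, -0.2]
grip_width: 0.0347
gripper_force: 37.5
clock 6.58 tcp [0.5611 0.1124 0.1414] yawY -83.0 zax [ 0.002   0.0005 -1.    ] F [ 0.7119  0.6162 -0.2165] w 0.0347
clock 6.62 tcp [0.5615 0.1127 0.1421] yawY -83.0 zax [ 0.0035  0.0008 -1.    ] F [-0.7872 -0.3645 -0.8861] w 0.0342
clock 6.67 tcp [0.5616 0.1128 0.1423] yawY -82.9 zax [ 0.004   0.0009 -1.    ] F [-0.6129  0.8472 -0.9564] w 0.0342
clock 6.72 tcp [0.5614 0.1128 0.1421] yawY -82.9 zax [ 0.0039  0.0008 -1.    ] F [ 0.455   0.6859 -0.4694] w 0.0346
[0.5614 0.1127 0.142 ] [-0.0021  0.0012 -0.    ]
11525 [0.1608 0.1706 0.1803]
pin? 231 [0.5614 0.1122 0.0485]
```

View pics/w4.png

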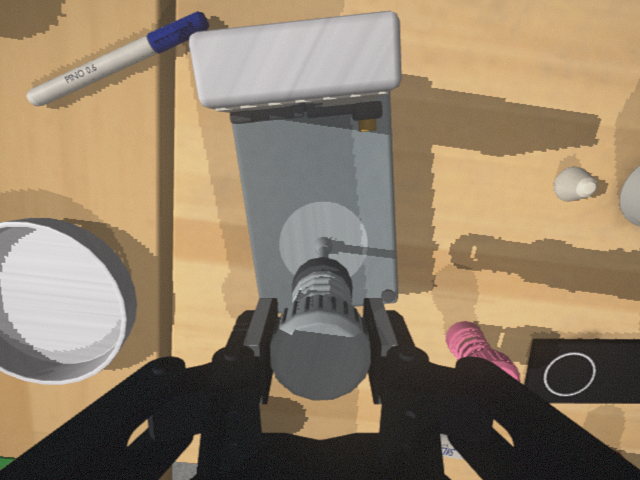

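Close view: the pin is at (324,243), aligned sideways with the spring's foot at (322,270). The pointer and mark are on the column's face at (305,112) and (365,112). I'll refine the pin position from this distance.

Run:
```python
from w import *
A=[];Q=[]
c=[]
for k in range(3):
    o,R=state();A.append(o['tcp_pos']);im,d=r.grab_frame('wrist');P=cloud('wrist',d)
    q=P[225:262,312:340].reshape(-1,3);q=q[(q[:,2]>.055)&(q[:,2]<.085)];Q.append(q.mean(0))
    # foot: dark ring points: radius <20mm of tcp, z about tcp-.0374..-.025
    t=o['tcp_pos'];w=P[255:300,285:360].reshape(-1,3);w=w[(np.abs(w[:,2]-(t[2]-.031))<.008)&(np.hypot(*(w[:,:2]-t[:2]).T)<.022)]
    (x,y),rad=cv2.minEnclosingCircle((w[:,:2]*1e3).astype(np.float32));C,_,_,_=np.linalg.lstsq(np.c_[2*w[:,:2],np.ones(len(w))],(w[:,:2]**2).sum(1),rcond=None)
    c.append(C[:2]);print(len(q),np.ptp(q,0),len(w),'lsq rad',np.sqrt(C[2]+C[:2]@C[:2]),w[:,2].min())
g=cv2.cvtColor(im,cv2.COLOR_RGB2GRAY)
A,Q,c=[np.mean(x,0) for x in(A,Q,c)]
print('tcp',A,'pin',Q,'foot centre',c)
print('tool delta: tcp->pin',R.T@[*(Q-A)[:2],0],'foot->pin',R.T@[*(Q[:2]-c),0])
```

```text
clock 6.78 tcp [0.5612 0.1128 0.1418] yawY -82.9 zax [ 0.0035  0.0006 -1.    ] F [ 0.6524  0.3527 -2.1763] w 0.0345
58 [0.0041 0.0054 0.0123] 861 lsq rad 0.013797252649703395 0.10317639373148516
clock 6.83 tcp [0.5609 0.1127 0.1415] yawY -82.9 zax [ 0.0028  0.0005 -1.    ] F [ 0.0133 -0.6117 -2.4295] w 0.0347
63 [0.0039 0.0054 0.0146] 873 lsq rad 0.013788662193662177 0.10253071260420357
clock 6.88 tcp [0.5607 0.1127 0.1411] yawY -82.9 zax [ 0.0022  0.0003 -1.    ] F [ 0.3976  0.4529 -1.3417] w 0.0346
68 [0.0036 0.0054 0.013 ] 870 lsq rad 0.013796546145320832 0.10239897479062929
tcp [0.5609 0.1127 0.1415] pin [0.5614 0.1122 0.061 ] foot centre [0.5596 0.1129]
tool delta: tcp->pin [0.0004 0.0006 0.    ] foot->pin [0.0017 0.001  0.    ]
```

```bash
python3 -m jog '[{"fingers":0.03,"x":0.0006,"y":0.0008,"z":0.025,"rx":0,"ry":0,"rz":0},{"fingers":0.03,"x":0,"y":0,"z":0.025,"rx":0,"ry":0,"rz":0},{"fingers":0.03,"x":0,"y":0,"z":0,"rx":0,"ry":0,"rz":0},{"fingers":0.03,"x":0,"y":0,"z":0,"rx":0,"ry":0,"rz":0}]'; python3 -m jog '[{"fingers":0.03,"x":0,"y":0,"z":0.005,"rx":0,"ry":0,"rz":0},{"fingers":0.03,"x":0,"y":0,"z":0.004,"rx":0,"ry":0,"rz":0},{"fingers":0.03,"x":0,"y":0,"z":0,"rx":0,"ry":0,"rz":0}]'
```

```text
clock: 7.42
tcp_pos: [0.5613, 0.1121, 0.0908]
orientation: [-3.135, -0.194, -0.002]
contact_force: [0.6, -0.1, -0.8]
grip_width: 0.0346
gripper_force: 37.5
clock: 7.8
tcp_pos: [0.5605, 0.1117, 0.0806]
orientation: [3.135, 0.194, -0.001]
contact_force: [0.1, 0.4, -2.4]
grip_width: 0.0348
gripper_force: 37.5
```

```bash
python3 -m jog '[{"fingers":0.03,"x":0,"y":0,"z":0.003,"rx":0,"ry":0,"rz":0},{"fingers":0.03,"x":0,"y":0,"z":0.002,"rx":0,"ry":0,"rz":0},{"fingers":0.03,"x":0,"y":0,"z":0,"rx":0,"ry":0,"rz":0}]';  python3 -m jog '[{"fingers":0.03,"x":0,"y":0,"z":0.002,"rx":0,"ry":0,"rz":0},{"fingers":0.03,"x":0,"y":0,"z":0.001,"rx":0,"ry":0,"rz":0},{"fingers":0.03,"x":0,"y":0,"z":0,"rx":0,"ry":0,"rz":0}]'
```

```text
clock: 8.18
tcp_pos: [0.5605, 0.1118, 0.0756]
orientation: [3.136, 0.194, -0.001]
contact_force: [-0.3, -0.4, -1.5]
grip_width: 0.0344
gripper_force: 37.5
clock: 8.55
tcp_pos: [0.5607, 0.1118, 0.0729]
orientation: [3.136, 0.194, 0.0]
contact_force: [1.1, 0.5, 0.5]
grip_width: 0.0345
gripper_force: 37.6
```

```bash
python3 -m jog '[{"fingers":0.05,"x":0,"y":0,"z":0,"rx":0,"ry":0,"rz":0},{"fingers":0.06,"x":0,"y":0,"z":0,"rx":0,"ry":0,"rz":0},{"fingers":0.06,"x":0,"y":0,"z":0,"rx":0,"ry":0,"rz":0},{"fingers":0.06,"x":0,"y":0,"z":-0.04,"rx":0,"ry":0,"rz":0},{"fingers":0.06,"x":-0.03,"y":0,"z":-0.05,"rx":0,"ry":0,"rz":0},{"fingers":0.02,"x":-0.03,"y":0,"z":-0.04,"rx":0,"ry":0,"rz":0},{"fingers":0.0,"x":0,"y":0,"z":0,"rx":0,"ry":0,"rz":0},{"fingers":0.0,"x":0,"y":0,"z":0,"rx":0,"ry":0,"rz":0}]'
python3 - <<'E'
from w import *
o,R=state();im,d=snap('wrist','w5');o,R=state();P=cloud('wrist',d)
q=P.reshape(-1,3)[d.ravel()>0];m=(np.hypot(q[:,0]-.5602,q[:,1]-.1118)<.04)&(q[:,2]>.08)&(q[:,2]<.115);k=q[m];zt=np.percentile(k[:,2],90);k=k[k[:,2]>zt-.004]
(x,y),rad=cv2.minEnclosingCircle((k[:,:2]*1000).astype(np.float32));print('cap',len(k),k.mean(0),zt,x,y,rad)
print('tool delta',R.T@(np.array([x/1e3,y/1e3,zt])-o['tcp_pos']))
E
```

```text
clock: 9.55
tcp_pos: [0.5013, 0.1042, 0.2025]
orientation: [3.135, 0.193, 0.001]
contact_force: [-0.4, 0.4, -1.3]
grip_width: 0.0058
gripper_force: 0.0
clock 9.55 tcp [0.5013 0.1042 0.2025] yawY -82.9 zax [ 0.0004 -0.0002 -1.    ] F [-0.4068  0.4459 -1.3229] w 0.0058
clock 9.6 tcp [0.5011 0.1041 0.2019] yawY -82.9 zax [-0.001  -0.0003 -1.    ] F [-0.0645 -0.3094 -0.4971] w 0.0003
cap 2536 [0.5592 0.112  0.1005] 0.10158413086024014 559.1737670898438 111.91352081298828 18.109630584716797
tool delta [ 0.0587 -0.0006  0.1003]
```

View pics/w5.png

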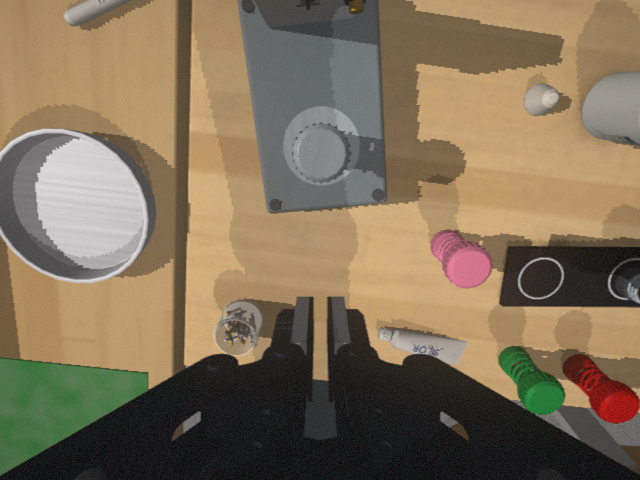

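The spring stands upright on the seat: cap top at 101.5 mm, as expected from 34 + 67.5 mm. Now I press it with the shut fingertips.

```bash
python3 -m jog '[{"fingers":0,"x":0.03,"y":-0.0005,"z":0.02,"rx":0,"ry":0,"rz":0},{"fingers":0,"x":0.0285,"y":0,"z":0.03,"rx":0,"ry":0,"rz":0},{"fingers":0,"x":0,"y":0,"z":0.04,"rx":0,"ry":0,"rz":0},{"fingers":0,"x":0,"y":0,"z":0,"rx":0,"ry":0,"rz":0},{"fingers":0,"x":0,"y":0,"z":0,"rx":0,"ry":0,"rz":0},{"fingers":0,"x":0,"y":0,"z":0,"rx":0,"ry":0,"rz":0}]'; python3 -m jog '[{"fingers":0,"x":0,"y":0,"z":0.004,"rx":0,"ry":0,"rz":0},{"fingers":0,"x":0,"y":0,"z":0.003,"rx":0,"ry":0,"rz":0},{"fingers":0,"x":0,"y":0,"z":0,"rx":0,"ry":0,"rz":0}]'
```

```text
clock: 10.35
tcp_pos: [0.56, 0.1125, 0.1143]
orientation: [-3.135, -0.194, -0.004]
contact_force: [-0.3, 0.5, -0.3]
grip_width: -0.0001
gripper_force: 0.0
clock: 10.72
tcp_pos: [0.5589, 0.112, 0.1057]
orientation: [3.135, 0.194, -0.0]
contact_force: [1.3, -0.1, -0.9]
grip_width: 0.0001
gripper_force: 0.0
```

```bash
python3 -m jog '[{"fingers":0,"x":0,"y":0,"z":0.003,"rx":0,"ry":0,"rz":0},{"fingers":0,"x":0,"y":0,"z":0.002,"rx":0,"ry":0,"rz":0},{"fingers":0,"x":0,"y":0,"z":0.002,"rx":0,"ry":0,"rz":0},{"fingers":0,"x":0,"y":0,"z":0,"rx":0,"ry":0,"rz":0}]'; python3 -m jog '[{"fingers":0,"x":0,"y":0,"z":0.001,"rx":0,"ry":0,"rz":0},{"fingers":0,"x":0,"y":0,"z":0.001,"rx":0,"ry":0,"rz":0},{"fingers":0,"x":0,"y":0,"z":0,"rx":0,"ry":0,"rz":0}]'
```

```text
clock: 11.22
tcp_pos: [0.5594, 0.1122, 0.0991]
orientation: [-3.136, -0.194, -0.001]
contact_force: [-0.7, 1.2, 5.3]
grip_width: -0.0002
gripper_force: 2.6
clock: 11.6
tcp_pos: [0.5596, 0.1123, 0.0976]
orientation: [-3.136, -0.194, -0.002]
contact_force: [-1.7, -0.3, 7.5]
grip_width: -0.0003
gripper_force: 4.0
```

```bash
python3 -m jog '[{"fingers":0,"x":0,"y":0,"z":0.001,"rx":0,"ry":0,"rz":0},{"fingers":0,"x":0,"y":0,"z":0.001,"rx":0,"ry":0,"rz":0},{"fingers":0,"x":0,"y":0,"z":0.001,"rx":0,"ry":0,"rz":0},{"fingers":0,"x":0,"y":0,"z":0,"rx":0,"ry":0,"rz":0}]'
python3 - <<'E'
from w import *
z=[];f=[]
for i in range(3):
    o=r.get_obs();z.append(o['tcp_pos'][2]);f.append(o['contact_force'][2]);r.grab_frame('wrist')
print(np.array(z),np.array(f))
E
```

```text
clock: 12.1
tcp_pos: [0.5598, 0.1124, 0.0952]
orientation: [-3.136, -0.194, -0.003]
contact_force: [-1.1, -1.9, 13.0]
grip_width: -0.0001
gripper_force: 6.1
[0.0952 0.0952 0.0952] [13.0166 11.7077 12.0165]
```

```bash
python3 -m jog '[{"fingers":0,"x":0,"y":0,"z":0.0008,"rx":0,"ry":0,"rz":0},{"fingers":0,"x":0,"y":0,"z":0.0008,"rx":0,"ry":0,"rz":0},{"fingers":0,"x":0,"y":0,"z":0,"rx":0,"ry":0,"rz":0}]'
python3 - <<'E'
from w import *
z=[];f=[]
for i in range(4):
    o=r.get_obs();z.append(o['tcp_pos'][2]);f.append(o['contact_force'][2]);r.grab_frame('wrist')
print(np.array(z),np.array(f),np.mean(f))
E
```

```text
clock: 12.62
tcp_pos: [0.56, 0.1125, 0.0939]
orientation: [-3.136, -0.194, -0.003]
contact_force: [-4.1, -0.6, 15.0]
grip_width: 0.0002
gripper_force: 7.3
[0.0939 0.0939 0.0939 0.0939] [14.9766 14.684  14.3445 14.1094] 14.528609068393422
```

```bash
python3 -m jog '[{"fingers":0,"x":0,"y":0,"z":0.0002,"rx":0,"ry":0,"rz":0},{"fingers":0,"x":0,"y":0,"z":0,"rx":0,"ry":0,"rz":0},{"fingers":0,"x":0,"y":0,"z":0,"rx":0,"ry":0,"rz":0},{"fingers":0,"x":0,"y":0,"z":0,"rx":0,"ry":0,"rz":0},{"fingers":0,"x":0,"y":0,"z":0,"rx":0,"ry":0,"rz":0},{"fingers":0,"x":0,"y":0,"z":0,"rx":0,"ry":0,"rz":0},{"fingers":0,"x":0,"y":0,"z":0,"rx":0,"ry":0,"rz":0}]'; python3 -m jog '[{"fingers":0,"x":0,"y":0,"z":-0.01,"rx":0,"ry":0,"rz":0},{"fingers":0,"x":0,"y":0,"z":-0.02,"rx":0,"ry":0,"rz":0},{"fingers":0.06,"x":0,"y":0,"z":-0.04,"rx":0,"ry":0,"rz":0},{"fingers":0.06,"x":-0.05,"y":0,"z":-0.02,"rx":0,"ry":0,"rz":0},{"fingers":0.06,"x":-0.05,"y":0,"z":-0.02,"rx":0,"ry":0,"rz":0},{"fingers":0.06,"x":-0.05,"y":0,"z":-0.00,"rx":0,"ry":0,"rz":0},{"fingers":0.06,"x":0,"y":0,"z":0,"rx":0,"ry":0,"rz":0},{"fingers":0.06,"x":0,"y":0,"z":0,"rx":0,"ry":0,"rz":0}]'
python3 - <<'E'
from w import *
o,R=state();im,d=snap('wrist','w6');P=cloud('wrist',d);np.save('w6P.npy',P)
for n in ['pointer_tip','mark_tip']:
    for x in r.landmark_of(n,'wrist')[:2]: print(n,np.round(x['xyz'],4),round(x['score'],2),w2px('wrist',x['xyz']))
for z in (.1,.12,.14):print(w2px('wrist',[.6437,.13,z]))
im,d=snap('scene','s2',(200,210,270,280),8);np.save('s2P.npy',cloud('scene',d))
for n in ['pointer_tip','mark_tip']:
    for x in r.landmark_of(n,'scene')[:2]: print('S',n,np.round(x['xyz'],4),round(x['score'],2),w2px('scene',x['xyz']))
w,s=cv2.imread('pics/w6.png'),cv2.imread('pics/s2.png')
E
```

```text
clock: 13.7
tcp_pos: [0.56, 0.1125, 0.0938]
orientation: [-3.136, -0.194, -0.003]
contact_force: [-3.8, -0.7, 14.7]
grip_width: -0.0001
gripper_force: 7.5
clock: 14.7
tcp_pos: [0.4109, 0.0937, 0.2023]
orientation: [-3.136, -0.194, -0.002]
contact_force: [0.0, 0.5, -0.2]
grip_width: 0.06
gripper_force: 0.0
clock 14.7 tcp [0.4109 0.0937 0.2023] yawY -82.9 zax [ 0.0013  0.0002 -1.    ] F [ 0.0492  0.4746 -0.1809] w 0.06
pointer_tip [0.5644 0.1081 0.0331] 0.18 [328.5   8.7]
[ 307.6 -223.2]
[ 306.1 -262.8]
[ 304.2 -312.7]
S pointer_tip [0.6418 0.1296 0.1337] 0.55 [229.3 243.5]
S mark_tip [0.6379 0.1245 0.1116] 0.46 [233.5 250.7]
S mark_tip [ 0.4617 -0.109   0.0041] 0.46 [362.3 245.7]
```

View pics/s2.png

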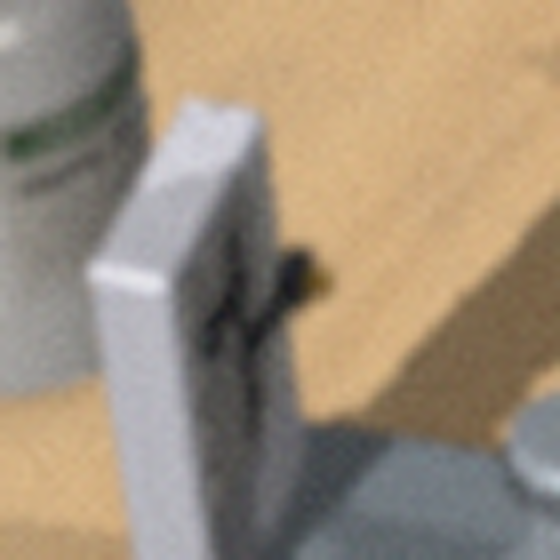

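The scene view is too coarse: fingers at crop (225,330) and (290,280). I'll tilt the wrist camera toward the column face instead.

```bash
python3 -m jog '[{"fingers":0.06,"x":0.02,"y":0,"z":-0.03,"rx":0,"ry":10,"rz":0},{"fingers":0.06,"x":0,"y":0,"z":-0.01,"rx":0,"ry":10,"rz":0},{"fingers":0.06,"x":0,"y":0,"z":0,"rx":0,"ry":10,"rz":0},{"fingers":0.06,"x":0,"y":0,"z":0,"rx":0,"ry":10,"rz":0},{"fingers":0.06,"x":0,"y":0,"z":0,"rx":0,"ry":0,"rz":0},{"fingers":0.06,"x":0,"y":0,"z":0,"rx":0,"ry":0,"rz":0}]'
python3 - <<'E'
from w import *
o,R=state();im,d=snap('wrist','w7');P=cloud('wrist',d);np.save('w7P.npy',P)
for z in (.1,.12,.14):print(w2px('wrist',[.6437,.13,z]))
for n in ['pointer_tip','mark_tip']:
    for x in r.landmark_of(n,'wrist')[:2]: print(n,np.round(x['xyz'],4),round(x['score'],2),w2px('wrist',x['xyz']))
a,b=w2px('wrist',[.6437,.13,.12]).astype(int);a=min(max(a,100),540);b=min(max(b,75),405)
print(a,b);cv2.imwrite('pics/w7c.png',cv2.resize(cv2.imread('pics/w7.png')[b-75:b+75,a-100:a+100],None,fx=4,fy=4,interpolation=cv2.INTER_CUBIC))
E
```

```text
clock: 15.75
tcp_pos: [0.4289, 0.1054, 0.2481]
orientation: [-2.949, -0.193, -0.852]
contact_force: [0.4, 0.1, 0.1]
grip_width: 0.0598
gripper_force: 0.0
clock 15.75 tcp [0.4289 0.1054 0.2481] yawY -82.0 zax [ 0.5265  0.0976 -0.8446] F [0.3661 0.1296 0.1306] w 0.0598
[332.6  91.5]
[332.7  76.9]
[332.7  60.5]
pointer_tip [0.6377 0.1269 0.1268] 0.51 [336.1  77.6]
mark_tip [0.6404 0.1304 0.1071] 0.61 [332.8  89.1]
333 76
```

```bash
python3 -m jog '[{"fingers":0.06,"x":0.042,"y":0,"z":0.026,"rx":0,"ry":0,"rz":0},{"fingers":0.06,"x":0,"y":0,"z":0,"rx":0,"ry":8,"rz":0},{"fingers":0.06,"x":0,"y":0,"z":0,"rx":0,"ry":8,"rz":0},{"fingers":0.06,"x":0,"y":0,"z":0,"rx":0,"ry":0,"rz":0},{"fingers":0.06,"x":0,"y":0,"z":0,"rx":0,"ry":0,"rz":0}]'
python3 - <<'E'
from w import *
o,R=state();im,d=snap('wrist','w8');P=cloud('wrist',d);np.save('w8P.npy',P)
for z in (.1,.12,.14):print(w2px('wrist',[.6437,.13,z]))
for n in ['pointer_tip','mark_tip']:
    for x in r.landmark_of(n,'wrist')[:2]: print(n,np.round(x['xyz'],4),round(x['score'],2),w2px('wrist',x['xyz']))
a,b=w2px('wrist',[.6437,.13,.12]).astype(int);a=min(max(a,80),560);b=min(max(b,60),420)
print(a,b);cv2.imwrite('pics/w8c.png',cv2.resize(cv2.imread('pics/w8.png')[b-60:b+60,a-80:a+80],None,fx=5,fy=5,interpolation=cv2.INTER_CUBIC))
E
```

```text
clock: 16.52
tcp_pos: [0.4839, 0.1012, 0.2535]
orientation: [-2.926, -0.166, -1.041]
contact_force: [-0.5, -0.9, -0.7]
grip_width: 0.0598
gripper_force: 0.0
clock 16.52 tcp [0.4839 0.1012 0.2535] yawY -83.6 zax [ 0.6281  0.0649 -0.7754] F [-0.5291 -0.9394 -0.6531] w 0.0598
[308.3 176. ]
[307.8 163.9]
[307.3 150.5]
pointer_tip [0.6377 0.1301 0.1285] 0.66 [306.4 164.4]
mark_tip [0.6399 0.1288 0.1083] 0.71 [308.4 174.9]
307 164
```

View pics/w8c.png

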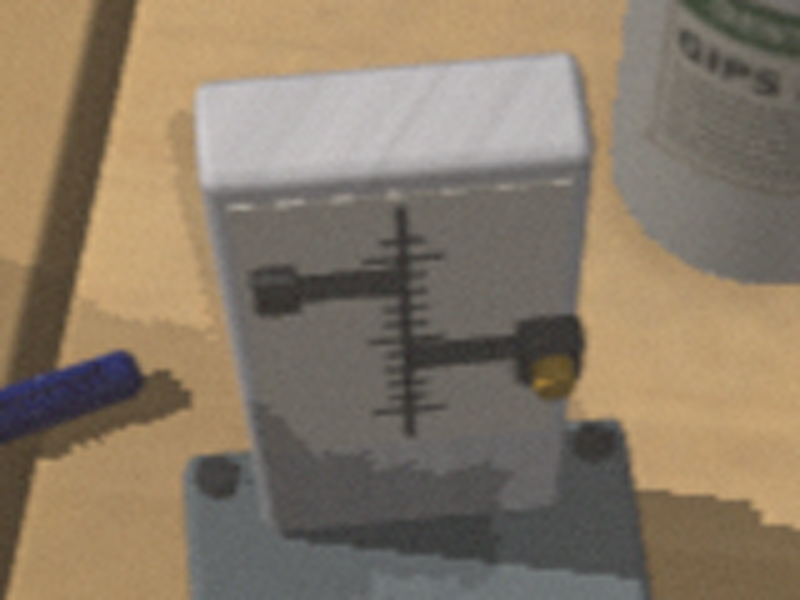

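Clear view: the pointer tip (left, crop (400,283)) stands well above the mark tip (right, brass screw, (415,353)), about 20 mm. The spring goes in the square tray. I level the tool and regrasp.

Run:
```python
from w import *
o,R=state()
y=np.radians(-83);Y=np.array([np.cos(y),np.sin(y),0]);Z=np.array([0,0,-1.]);G=np.c_[np.cross(Y,Z),Y,Z]
print(np.degrees(Rn.from_matrix(R.T@G).as_rotvec())/4)
print('joints',o['joints'])
```

```text
clock 16.68 tcp [0.484  0.1007 0.2536] yawY -83.7 zax [ 0.6288  0.0641 -0.7749] F [-0.0677 -0.2452 -0.6966] w 0.0601
[ 0.154  -9.8003 -0.1323]
joints [ 0.3082 -0.0961 -0.7296  2.3928  0.7275  0.2234 -2.5639]
```

```bash
python3 -m jog '[{"fingers":0.06,"x":0,"y":0,"z":0,"rx":0.15,"ry":-9.8,"rz":-0.13},{"fingers":0.06,"x":0,"y":0,"z":0,"rx":0.15,"ry":-9.8,"rz":-0.13},{"fingers":0.06,"x":0,"y":0,"z":0,"rx":0.15,"ry":-9.8,"rz":-0.13},{"fingers":0.06,"x":0,"y":0,"z":0,"rx":0.15,"ry":-9.8,"rz":-0.13},{"fingers":0.06,"x":0,"y":0,"z":0,"rx":0,"ry":0,"rz":0},{"fingers":0.06,"x":0,"y":0,"z":0,"rx":0,"ry":0,"rz":0}]'
python3 - <<'E'
from w import *
o,R=state()
y=np.radians(-83);Y=np.array([np.cos(y),np.sin(y),0]);Z=np.array([0,0,-1.]);G=np.c_[np.cross(Y,Z),Y,Z]
print(np.degrees(Rn.from_matrix(R.T@G).as_rotvec()),o['joints'])
im,d=r.grab_frame('wrist');o,R=state();P=cloud('wrist',d)
q=P.reshape(-1,3)[d.ravel()>0];m=(np.hypot(q[:,0]-.5602,q[:,1]-.1118)<.04)&(q[:,2]>.08)&(q[:,2]<.115);k=q[m];zt=np.percentile(k[:,2],90);k=k[k[:,2]>zt-.004]
(x,y),rad=cv2.minEnclosingCircle((k[:,:2]*1000).astype(np.float32));print('cap',len(k),k.mean(0),zt,x,y,rad)
print('tool delta',R.T@(np.array([x/1e3,y/1e3,.0715])-o['tcp_pos']))
E
```

```text
clock: 17.42
tcp_pos: [0.4869, 0.0944, 0.254]
orientation: [3.125, 0.167, 0.122]
contact_force: [-1.0, 1.1, -0.0]
grip_width: 0.06
gripper_force: 0.0
clock 17.43 tcp [0.4869 0.0944 0.254 ] yawY -83.9 zax [ 0.0781 -0.0061 -0.9969] F [-0.9517  1.0504 -0.0229] w 0.06
[ 0.8605 -4.4129 -0.8971] [ 0.087   0.1489 -0.4651  1.9735  0.1224  0.9673 -1.9016]
clock 17.48 tcp [0.4865 0.0942 0.2541] yawY -83.9 zax [ 0.0782 -0.0067 -0.9969] F [-0.657  -0.3387  0.6759] w 0.06
cap 1724 [0.5587 0.1119 0.1012] 0.10234196101144406 558.6966552734375 112.28681945800781 18.091825485229492
tool delta [ 0.0594 -0.013   0.1876]
```

```bash
python3 -m jog '[{"fingers":0.06,"x":0,"y":0,"z":0,"rx":0.86,"ry":-4.4,"rz":-0.9},{"fingers":0.06,"x":0.0371,"y":-0.0045,"z":0,"rx":0,"ry":0,"rz":0},{"fingers":0.06,"x":0.0371,"y":-0.0045,"z":0.03,"rx":0,"ry":0,"rz":0},{"fingers":0.06,"x":0,"y":0,"z":0.04,"rx":0,"ry":0,"rz":0},{"fingers":0.06,"x":0,"y":0,"z":0.04,"rx":0,"ry":0,"rz":0},{"fingers":0.06,"x":0,"y":0,"z":0,"rx":0,"ry":0,"rz":0},{"fingers":0.06,"x":0,"y":0,"z":0,"rx":0,"ry":0,"rz":0}]'
python3 - <<'E'
from w import *
for i in range(4):
  o,R=state();r.grab_frame('wrist')
y=np.radians(-83);Y=np.array([np.cos(y),np.sin(y),0]);Z=np.array([0,0,-1.]);G=np.c_[np.cross(Y,Z),Y,Z]
print(np.degrees(Rn.from_matrix(R.T@G).as_rotvec()),R.T@(np.array([.559,.1121,.0715])-o['tcp_pos']))
E
```

```text
clock: 18.35
tcp_pos: [0.5605, 0.1124, 0.1464]
orientation: [3.136, 0.192, 0.003]
contact_force: [0.3, 0.8, 0.5]
grip_width: 0.0598
gripper_force: 0.0
clock 18.35 tcp [0.5605 0.1124 0.1464] yawY -83.0 zax [ 0.0022 -0.     -1.    ] F [0.3178 0.8287 0.4571] w 0.0598
clock 18.4 tcp [0.5611 0.1125 0.1468] yawY -83.0 zax [ 0.0033  0.0002 -1.    ] F [-0.1263  0.1875 -0.1189] w 0.0597
clock 18.45 tcp [0.5612 0.1125 0.1469] yawY -83.0 zax [ 0.0036  0.0002 -1.    ] F [ 0.2898  0.0497 -0.7891] w 0.06
clock 18.5 tcp [0.5612 0.1124 0.1467] yawY -83.0 zax [ 0.0034  0.0001 -1.    ] F [ 1.091  -0.1783  0.2016] w 0.0597
[ 0.0155 -0.1941 -0.0285] [-0.0025  0.      0.0752]
```

```bash
python3 -m jog '[{"fingers":0.06,"x":-0.0015,"y":0,"z":0.04,"rx":0,"ry":0,"rz":0},{"fingers":0.06,"x":0,"y":0,"z":0.024,"rx":0,"ry":0,"rz":0},{"fingers":0.06,"x":0,"y":0,"z":0.01,"rx":0,"ry":0,"rz":0},{"fingers":0.06,"x":0,"y":0,"z":0,"rx":0,"ry":0,"rz":0},{"fingers":0.03,"x":0,"y":0,"z":0,"rx":0,"ry":0,"rz":0},{"fingers":0.03,"x":0,"y":0,"z":0,"rx":0,"ry":0,"rz":0},{"fingers":0.03,"x":0,"y":0,"z":0,"rx":0,"ry":0,"rz":0},{"fingers":0.03,"x":0,"y":0,"z":0,"rx":0,"ry":0,"rz":0}]' 35
```

```text
clock: 19.55
tcp_pos: [0.5592, 0.112, 0.0711]
orientation: [3.135, 0.191, 0.002]
contact_force: [0.8, 0.1, 3.5]
grip_width: 0.0344
gripper_force: 34.8
```

```bash
python3 -m jog '[{"fingers":0.03,"x":0,"y":0,"z":-0.008,"rx":0,"ry":0,"rz":0},{"fingers":0.03,"x":0,"y":0,"z":-0.015,"rx":0,"ry":0,"rz":0},{"fingers":0.03,"x":0,"y":0,"z":-0.04,"rx":0,"ry":0,"rz":0},{"fingers":0.03,"x":0,"y":0,"z":-0.055,"rx":0,"ry":0,"rz":0},{"fingers":0.03,"x":0,"y":0,"z":-0.055,"rx":0,"ry":0,"rz":0},{"fingers":0.03,"x":-0.0173,"y":0.04,"z":0,"rx":0,"ry":0,"rz":0},{"fingers":0.03,"x":-0.0173,"y":0.05,"z":0,"rx":0,"ry":0,"rz":0},{"fingers":0.03,"x":-0.0173,"y":0.05,"z":0,"rx":0,"ry":0,"rz":0}]'; python3 -m jog '[{"fingers":0.03,"x":-0.0173,"y":0.05,"z":0,"rx":0,"ry":0,"rz":0},{"fingers":0.03,"x":-0.0173,"y":0.05,"z":0,"rx":0,"ry":0,"rz":0},{"fingers":0.03,"x":-0.0173,"y":0.05,"z":0,"rx":0,"ry":0,"rz":0},{"fingers":0.03,"x":-0.0173,"y":0.05,"z":0,"rx":0,"ry":0,"rz":0},{"fingers":0.03,"x":-0.0173,"y":0.04,"z":0,"rx":0,"ry":0,"rz":0},{"fingers":0.03,"x":0,"y":0,"z":0,"rx":0,"ry":0,"rz":0},{"fingers":0.03,"x":0,"y":0,"z":0,"rx":0,"ry":0,"rz":0}]'
python3 - <<'E'
from w import *
o,R=state();print(o['joints'])
im,d=snap('wrist','w9')
for x in r.landmark_of('square_tray','wrist')[:2]: print(np.round(x['xyz'],4),x['score'])
P=cloud('wrist',d);q=P.reshape(-1,3)[d.ravel()>0]
m=(np.abs(q[:,2]-.005)<.003)&(np.abs(q[:,0]-.4595)<.09)&(np.abs(q[:,1]+.353)<.09);k=q[m];print('floor-ish',len(k),k.mean(0))
m=(q[:,2]>.018)&(q[:,2]<.032)&(np.abs(q[:,0]-.4595)<.1)&(np.abs(q[:,1]+.353)<.1);k=q[m];print('rim',len(k),cv2.minAreaRect((k[:,:2]*1000).astype(np.float32)) if len(k) else '')
y=np.radians(-83);Y=np.array([np.cos(y),np.sin(y),0]);Z=np.array([0,0,-1.]);G=np.c_[np.cross(Y,Z),Y,Z]
print(np.degrees(Rn.from_matrix(R.T@G).as_rotvec()),R.T@(np.array([.459,-.353,.048])-o['tcp_pos']))
E
```

```text
clock: 20.55
tcp_pos: [0.5234, -0.0346, 0.2447]
orientation: [3.135, 0.192, 0.001]
contact_force: [0.7, -0.4, -2.3]
grip_width: 0.0343
gripper_force: 36.1
clock: 21.42
tcp_pos: [0.4676, -0.2812, 0.2443]
orientation: [-3.136, -0.192, -0.0]
contact_force: [1.0, -0.0, -1.7]
grip_width: 0.0345
gripper_force: 36.2
clock 21.43 tcp [ 0.4676 -0.2812  0.2443] yawY -83.0 zax [ 0.0002  0.0001 -1.    ] F [ 0.9553 -0.0221 -1.6556] w 0.0345
[ 0.6359  0.2658 -0.2498  1.8384  0.0749  1.0464 -1.0917]
[ 0.4602 -0.3494  0.0022] 0.64
floor-ish 13502 [ 0.4627 -0.3492  0.0045]
rim 2855 ((460.35882568359375, -348.0457763671875), (130.1842498779297, 130.13453674316406), 22.275190353393555)
[-0.0059 -0.013   0.0003] [-0.0173  0.0703  0.1963]
```

```bash
python3 -m jog '[{"fingers":0.03,"x":-0.0076,"y":0.033,"z":0,"rx":0,"ry":0,"rz":0},{"fingers":0.03,"x":-0.0077,"y":0.0325,"z":0.02,"rx":0,"ry":0,"rz":0},{"fingers":0.03,"x":0,"y":0,"z":0.05,"rx":0,"ry":0,"rz":0},{"fingers":0.03,"x":0,"y":0,"z":0.05,"rx":0,"ry":0,"rz":0},{"fingers":0.03,"x":0,"y":0,"z":0.05,"rx":0,"ry":0,"rz":0},{"fingers":0.03,"x":0,"y":0,"z":0.02,"rx":0,"ry":0,"rz":0},{"fingers":0.03,"x":0,"y":0,"z":0,"rx":0,"ry":0,"rz":0},{"fingers":0.03,"x":0,"y":0,"z":0,"rx":0,"ry":0,"rz":0}]'; python3 -m jog '[{"fingers":0.03,"x":0,"y":0,"z":0.004,"rx":0,"ry":0,"rz":0},{"fingers":0.03,"x":0,"y":0,"z":0.003,"rx":0,"ry":0,"rz":0},{"fingers":0.03,"x":0,"y":0,"z":0,"rx":0,"ry":0,"rz":0},{"fingers":0.03,"x":0,"y":0,"z":0,"rx":0,"ry":0,"rz":0}]'
```

```text
clock: 22.52
tcp_pos: [0.4615, -0.3488, 0.0551]
orientation: [3.134, 0.193, 0.002]
contact_force: [-0.2, 0.9, -1.9]
grip_width: 0.0347
gripper_force: 36.1
clock: 23.02
tcp_pos: [0.4602, -0.3491, 0.047]
orientation: [3.135, 0.191, -0.0]
contact_force: [-0.5, 0.6, -0.8]
grip_width: 0.0346
gripper_force: 36.2
```

```bash
python3 -m jog '[{"fingers":0.03,"x":0,"y":0,"z":0.002,"rx":0,"ry":0,"rz":0},{"fingers":0.03,"x":0,"y":0,"z":0.001,"rx":0,"ry":0,"rz":0},{"fingers":0.03,"x":0,"y":0,"z":0,"rx":0,"ry":0,"rz":0}]'; python3 -m jog '[{"fingers":0.03,"x":0,"y":0,"z":0.001,"rx":0,"ry":0,"rz":0},{"fingers":0.03,"x":0,"y":0,"z":0,"rx":0,"ry":0,"rz":0},{"fingers":0.03,"x":0,"y":0,"z":0,"rx":0,"ry":0,"rz":0}]'
```

```text
clock: 23.4
tcp_pos: [0.4601, -0.349, 0.0437]
orientation: [3.135, 0.191, -0.001]
contact_force: [0.0, -0.3, -1.3]
grip_width: 0.0345
gripper_force: 36.2
clock: 23.78
tcp_pos: [0.4603, -0.3491, 0.043]
orientation: [3.135, 0.191, -0.0]
contact_force: [-0.4, 1.2, 1.1]
grip_width: 0.0345
gripper_force: 36.3
```

Contact with the tray floor. Release, retreat and check.

```bash
python3 -m jog '[{"fingers":0.045,"x":0,"y":0,"z":0,"rx":0,"ry":0,"rz":0},{"fingers":0.06,"x":0,"y":0,"z":0,"rx":0,"ry":0,"rz":0},{"fingers":0.06,"x":0,"y":0,"z":0,"rx":0,"ry":0,"rz":0},{"fingers":0.06,"x":0,"y":0,"z":-0.04,"rx":0,"ry":0,"rz":0},{"fingers":0.06,"x":0,"y":0,"z":-0.05,"rx":0,"ry":0,"rz":0},{"fingers":0.06,"x":0,"y":0,"z":-0.05,"rx":0,"ry":0,"rz":0},{"fingers":0.06,"x":-0.02,"y":0,"z":-0.03,"rx":0,"ry":0,"rz":0},{"fingers":0.06,"x":0,"y":0,"z":0,"rx":0,"ry":0,"rz":0}]'
python3 - <<'E'
from w import *
o,R=state();im,d=r.grab_frame('wrist');P=cloud('wrist',d);q=P.reshape(-1,3)[d.ravel()>0]
for c,lo in [((.46,-.349),.055),((.4717,-.1925),.06)]:
    k=q[(np.hypot(q[:,0]-c[0],q[:,1]-c[1])<.045)&(q[:,2]>lo)&(q[:,2]<.095)]
    if not len(k):print('none');continue
    zt=np.percentile(k[:,2],90);k=k[k[:,2]>zt-.004];print(len(k),zt,cv2.minEnclosingCircle((k[:,:2]*1000).astype(np.float32)))
im,d=r.grab_frame('top')
for n in ['spring_a','bur_jar','wax_puck','paste_tube','plaster_cone']:
    for x in r.landmark_of(n,'top')[:5]: print(n,np.round(x['xyz'],4),round(x['score'],2))
E
```

```text
clock: 24.78
tcp_pos: [0.4403, -0.3529, 0.2155]
orientation: [3.132, 0.188, 0.005]
contact_force: [0.8, 0.6, -1.0]
grip_width: 0.06
gripper_force: 0.0
clock 24.77 tcp [ 0.4403 -0.3529  0.2155] yawY -83.1 zax [ 0.0032 -0.004  -1.    ] F [ 0.7994  0.5747 -1.0396] w 0.06
1668 0.0713459643504023 ((459.5596923828125, -347.4453125), 18.056873321533203)
1866 0.07311120559288278 ((471.0179748535156, -191.38143920898438), 18.084922790527344)
spring_a [ 0.4568 -0.3503  0.0049] 0.67
spring_a [ 0.4868 -0.0152  0.0011] 0.64
spring_a [ 0.3725 -0.1077  0.0001] 0.57
spring_a [ 0.4679 -0.193   0.0142] 0.56
spring_a [ 0.3707 -0.1784 -0.0034] 0.45
bur_jar [0.3842 0.1689 0.0005] 0.48
wax_puck [ 0.613  -0.2757  0.0018] 0.93
paste_tube [ 0.3822 -0.0123 -0.0029] 0.79
plaster_cone [ 0.6171 -0.0678 -0.0008] 0.4
```

The spring stands upright in the tray with its cap top at 71–72 mm and a full 18 mm circle, and everything else is in place. Handing in.

```bash
python3 -c "
from bench import r
print(r.hand_in())"
```

```text
the job is handed in; nothing more can be done
None
```

The left spring was pressed to about 14.7 N for over a second and the pointer stopped about 20 mm above the mark, so it now stands upright in the square tray; the job is handed in at about 25 s.

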